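# Heft the canisters and pack the carrier heaviest first

## Task

Three look-alike canisters of milling balls stand in the green slotted rack: heft them to tell which is which. Pack the two heavier ones gently between the walls of the aluminium carrier, squarely one on the other, the heaviest first at the bottom, and leave the lightest standing upright in the rack or on the open bench. Leave the beaker, the bottle and the tube rack where they stand.

Things in the scene. Friction and masses are not known exactly. Their poses are not given: they have to be found in the camera images.
- canister_1: Closed rigid canister, one of three exact look-alikes: grey rectangular tub, flat dark lid, pale blank band; 44 mm (own x) by 62 mm (own y), 46 mm tall, flat sides and top. Origin: centre of underside, z up. They weigh 0.15 to 0.6 kg and differ by over 0.1 kg; neither look, number nor slot tells which is which. Starts upright in a slot of the rack, axes along the rack's within 0.03 rad.
- canister_2: Closed rigid canister, one of three exact look-alikes: grey rectangular tub, flat dark lid, pale blank band; 44 mm (own x) by 62 mm (own y), 46 mm tall, flat sides and top. Origin: centre of underside, z up. They weigh 0.15 to 0.6 kg and differ by over 0.1 kg; neither look, number nor slot tells which is which. Starts upright in a slot of the rack, axes along the rack's within 0.03 rad.
- canister_3: Closed rigid canister, one of three exact look-alikes: grey rectangular tub, flat dark lid, pale blank band; 44 mm (own x) by 62 mm (own y), 46 mm tall, flat sides and top. Origin: centre of underside, z up. They weigh 0.15 to 0.6 kg and differ by over 0.1 kg; neither look, number nor slot tells which is which. Starts upright in a slot of the rack, axes along the rack's within 0.03 rad.
- rack: Green rack, fixed, 177 mm (own x) by 80 mm (own y). Origin: centre of underside, z up. Floor 10 mm thick. Four dividers across it, 6 mm thick, tops at 56 mm (level with the lids), make three 51 mm wide slots at own x = -57, 0, +57 mm, open at both own-y ends: here a canister can be gripped only over its 62 mm length (fingers closing along y).
- carrier: Aluminium carrier, fixed. Origin: centre of underside, z up. Floor 70 (own x) by 79 mm, 10 mm thick. Upright walls at -y and +y, 71 mm apart inside, 60 mm long, tops at 94 mm; lips outside reach y = +-49 mm. Open at both x ends: a canister (its y along the carrier's y, either way) goes in gripped over its 44 mm width. In the column the undersides stand at 10 and 56 mm over the centre.
- beaker: Bystander: loose glass beaker, 68 mm across, 92 mm tall, standing on the open bench. Origin: centre of its underside.
- bottle: Bystander: loose amber glass bottle with a blue cap, 70 mm across, 160 mm tall overall. Origin: centre of its underside.
- tube_rack: Bystander: loose blue block of capped sample tubes, 55 mm (own x) by 150 mm (own y), 78 mm tall. Origin: centre of its underside.
Not all that is in view belongs to the job. Leave any purple, red or yellow look-alike of the canister_2 alone.

How it is judged:
By the outcome, as a careful person would: the job done as asked, in the order asked, and still so for the second after the job is handed in, with the robot touching nothing.
It also fails if it takes over 72 s, if anything falls off the work surface, if the arm or the gripper's body presses on something with over 40 N, if the wrist force passes 120 N, or if a joint passes its speed limit or range.

## Robot

A 6-joint arm with a two-finger parallel gripper is mounted at the origin on the work surface. World frame = base frame: x ahead of the robot, y to its left, z up, the work surface at z = 0. Lengths are in mm, angles in rad, forces in N, time in s.
With the tool pointing down it reaches from about 350 to 775 mm from the base axis. Payload 7.3 kg.
Tool frame: the origin (TCP) lies midway between the tips of the shut fingers; the grasp point (between the pads) lies 19 mm behind it; x points along the fingers, y is the direction in which the jaws open and shut, and the axes are right-handed (so a half turn about x gives the same grasp; the last joint's range is limited). The gripper opens to 92 mm and grips with 3 to 60 N. Pads are 19 mm wide; open, the fingers measure 130 mm over their backs; the gripper's body (75 mm by 190 mm) begins 47 mm behind the grasp point.
Start: joints at [-1.292, 0.342, 1.524, -0, 1.275, -0.146], TCP at [216.397, -478.349, 226.741] pointing down, gripper open.
Joint ranges: [-2.53, 2.53], [-0.77, 2.02], [0.04, 2.7], [-1, 4.14], [0.28, 2.66], [-3.11, 3.11]. Speed limits (rad/s): [2.57, 2.57, 3.14, 3.14, 3.14, 3.14].

## Interface

Orientations are given as [roll, pitch, yaw] about the fixed x, y, z axes, in that order (R = Rz(yaw) Ry(pitch) Rx(roll)).
In Python, from plant import bot gives the robot as it stands. The module is installed in compiled form; this text tells all that it offers.
- The arm moves only by the shell command python3 -m handwheel 'ROWS' [OPENING]. ROWS is JSON, a list that holds one entry, the list of rows, each a list of 4 numbers: the shift along the tool's x, y, z in cm, then the turn about the tool's x in rad. A call has 1 to 8 rows; each row shifts and turns the commanded pose from where the row before left it, along the tool's axes as they then stand; what a row does not reach is not made up. A row lasts 1/12 s, in which the tool goes at most 41.7 mm and 7.16 degrees, less where a joint would pass 70% of its speed; a pose out of reach is approached as far as the arm can. A call is refused whole if a number of a shift passes 4.17 or a number of a turn 0.125, either way. A call with a gripper value outside its range is refused whole. OPENING is the opening, from 0 (shut) to 1 (fully open), set as the call begins (- or left out, the last holds). The fingers move at their own pace and stop on an object; the grip force is fixed at half the most. Time passes only in rows, so rows that do not move let the fingers close. It gives the time, the measured TCP pose, the force and the opening at its end, in the units of the state.
- bot.get_obs(): the state, without advancing time (a new reading comes with each control period).
- bot.capture(name): name is "scene" or "top" or "wrist"; returns (picture, depth): 420x560x3 uint8, red, green, blue; 420x560 float32, mm along the optical axis (not along the pixel's ray), 0 where there is no reading.
- bot.camera_model(name): a dict with "fx", "fy", "cx", "cy" (pixels), "position" and "rotation" of the camera in the world. Camera axes: x right, y down, z forward; pixel columns grow to the right and rows downward; lengths in mm; the calibration is good to about 2 mm. A picture is of the moment at which its call begins: read the wrist's pose just before it. camera_model takes no time and is no camera call; for the wrist camera it gives the pose at the moment of the call.
- bot.close_job(): hands the job in, once; it reports no verdict.
Trained networks look in the newest picture that a camera, given by its name, has taken for a name from the list of things; names that differ only in an ending like _2 or _b are one class to them, and where a whole thing is asked for, a point or a joint stands for the part that bears it (a point fixed in the world has none). Each returns a list of dicts, best first, with "conf" (0 to 1); they miss things now and then, are a little off and sometimes report something else, mostly with a low value. They report only what shows in the picture. A call takes as long as a camera call. They do not tell look-alikes from the thing itself.
- bot.find_in(camera, label): "bbox" ([left, top, width, height] in pixels, round what is visible of it).
- bot.spot_point(camera, label): "point" ([column, row] in pixels: a listed point, or the origin of a listed thing).
The state is a dict: "time": time; "joint_positions": joint angles; "dq": joint speeds; "tau": joint torques, N m; "tool_pos": TCP position; "tcp_rot": TCP orientation; "contact_force": force on the tool from outside, world axes, zero at the start; "moment": the same for the moment, N m; "grip_width": finger opening in mm.
Only numpy, scipy, OpenCV 4.12 (cv2) and the standard library are available. Lean on these libraries where they do the work, as an engineer would, in place of code of your own. Each camera call takes 0.05 s, during which the arm holds its last target.

## Working session

There is one attempt and no reset: what is moved stays moved. The work goes in short steps, Python scripts to look and compute and a shell command to move; the robot and the scene stay as the last step left them, time stands still between calls to the robot, and variables do not carry over. Pictures are saved under pics/ and viewed, and the job is handed in when it is done.

```bash
mkdir -p pics; ls; cat > h.py <<'E'
import numpy as np, cv2
from plant import bot
def snap(cam,fn=None):
    m=bot.camera_model(cam); p,d=bot.capture(cam)
    if fn: cv2.imwrite('pics/'+fn,p[:,:,::-1])
    np.savez('last_%s.npz'%cam,p=p,d=d,**{k:np.array(v) for k,v in m.items()})
    return p,d,m
def world(m,d):
    v,u=np.mgrid[:d.shape[0],:d.shape[1]]
    c=np.stack([(u-m['cx'])/m['fx']*d,(v-m['cy'])/m['fy']*d,d],-1)
    return c@np.array(m['rotation']).T+np.array(m['position'])
E
python3 - <<'E'
from h import *
print(bot.get_obs())
for c in ['scene','top']:
    p,d,m=snap(c,c+'0.png'); print(c,m)
E
```

```text
pics
{'time': 0.0, 'joint_positions': array([-1.29197768e+00,  3.42739379e-01,  1.52503370e+00,  3.42673073e-05,
        1.27538772e+00, -1.46011350e-01]), 'dq': array([-0.00040383, -0.0006374 ,  0.000278  , -0.00037415,  0.00101018,
        0.00154376]), 'tau': array([ 1.21108067e-03, -4.31244314e+01, -2.44221336e+01,  7.17716594e-02,
        5.58433158e-02, -1.21035473e-04]), 'tool_pos': array([ 216.29739033, -477.92229707,  226.03049524]), 'tcp_rot': array([-1.73770024,  1.56922784,  1.82871241]), 'contact_force': array([ 0.24000588, -0.39690594, -0.20806155]), 'moment': array([-0.00180784,  0.005073  ,  0.04131186]), 'grip_width': 91.7164055304059}
scene {'fx': 394.76999082917064, 'fy': 394.76999082917064, 'cx': 282.9583824253497, 'cy': 209.16731316730196, 'position': array([1189.29654216, -544.12206361,  663.27566493]), 'rotation': array([-2.26402755,  0.01145814,  0.8814428 ])}
top {'fx': 461.271815121048, 'fy': 461.271815121048, 'cx': 277.871989498081, 'cy': 209.43027763928512, 'position': array([ 423.73589932,  -95.78722654, 1265.59297439]), 'rotation': array([-2.98308854,  0.02879949, -1.5687582 ])}
```

View pics/top0.png

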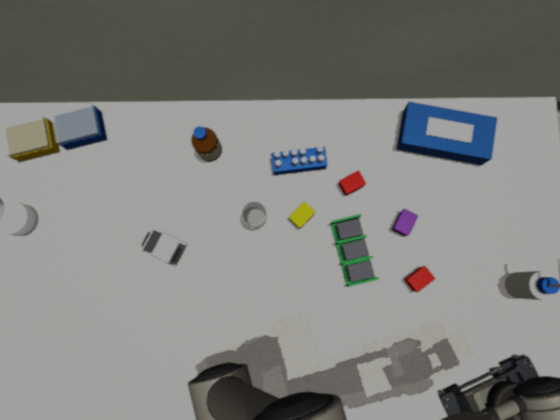

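View pics/scene0.png

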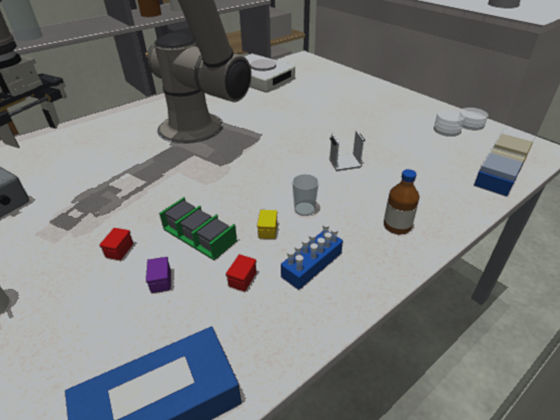

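```bash
sed -i "s/import numpy as np, cv2/import numpy as np, cv2\nfrom scipy.spatial.transform import Rotation as Ro/; s/np.array(m\['rotation'\]).T/Ro.from_euler('xyz',m['rotation']).as_matrix().T/" h.py
python3 - <<'E'
from h import *
for l in ['canister_1','rack','carrier','beaker','bottle','tube_rack']:
    print(l,[(np.round(r['bbox']),round(r['conf'],2)) for r in bot.find_in('top',l)])
z=np.load('last_top.npz'); W=world(z,z['d'])
for u,v in [(50,400),(280,50),(280,380)]: print(u,v,W[v,u].round(1))
E
```

```text
canister_1 [(array([404., 268.,  30.,  24.]), 0.96), (array([339., 239.,  26.,  24.]), 0.91), (array([340., 173.,  28.,  23.]), 0.89), (array([389., 210.,  31.,  29.]), 0.89), (array([336., 219.,  26.,  21.]), 0.59)]
rack [(array([331., 215.,  45.,  70.]), 0.87)]
carrier [(array([141., 232.,  42.,  34.]), 0.93)]
beaker [(array([243., 202.,  25.,  28.]), 0.82)]
bottle [(array([188., 123.,  36.,  38.]), 0.9)]
tube_rack [(array([271., 145.,  57.,  32.]), 0.8)]
50 400 [116.9 543.9  -2.5]
280 50 [1205.9  -59.3 -196.1]
280 380 [ 1.727e+02 -6.540e+01  1.000e-01]
```

```bash
python3 - <<'E'
from h import *
for cam in ['top','scene']:
    z=np.load('last_%s.npz'%cam); W=world(z,z['d']); p=z['p'].astype(int)
    hsv=cv2.cvtColor(z['p'],cv2.COLOR_RGB2HSV)
    g=(hsv[...,0]>45)&(hsv[...,0]<75)&(hsv[...,1]>140)
    X=W[g]; print(cam,'green',g.sum(),X.min(0).round(),X.max(0).round())
    t=g&(W[...,2]>46)&(W[...,2]<66); 
    print(' tops',t.sum(),cv2.minAreaRect(W[t][:,:2].astype(np.float32)))
    # lids: near rack
    c=W[t].mean(0)
    l=(np.hypot(W[...,0]-c[0],W[...,1]-c[1])<110)&(W[...,2]>48)&(W[...,2]<64)&(hsv[...,1]<90)
    n,lab,st,ce=cv2.connectedComponentsWithStats(l.astype(np.uint8),connectivity=4)
    for i in range(1,n):
        if st[i,4]>60:
            q=W[lab==i]; print(' lid',st[i],q[:,2].mean().round(1),[np.round(a,1) for a in cv2.minAreaRect(q[:,:2].astype(np.float32))])
    # carrier
    cc=W[248,163] if cam=='top' else W[152,348]
    k=(np.hypot(W[...,0]-cc[0],W[...,1]-cc[1])<75)&(W[...,2]>85)&(W[...,2]<103)
    print(' carrier near',cc.round(),'tops',k.sum(),[np.round(a,1) for a in cv2.minAreaRect(W[k][:,:2].astype(np.float32))],W[k].mean(0).round(1))
    n,lab,st,ce=cv2.connectedComponentsWithStats(k.astype(np.uint8))
    for i in range(1,n):
        if st[i,4]>10:
            q=W[lab==i];print('  wall',st[i],q.mean(0).round(1),[np.round(a,1) for a in cv2.minAreaRect(q[:,:2].astype(np.float32))])
    k=(np.hypot(W[...,0]-cc[0],W[...,1]-cc[1])<75)&(W[...,2]>6)&(W[...,2]<14)
    print('  floor',k.sum(),W[k].mean(0).round(1),[np.round(a,1) for a in cv2.minAreaRect(W[k][:,:2].astype(np.float32))])
z=np.load('last_top.npz'); W=world(z,z['d'])
for (x,y,w,h) in [(243,202,25,28),(188,123,36,38),(271,145,57,32)]:
    q=W[y:y+h,x:x+w].reshape(-1,3); q=q[q[:,2]>30]; print(q.min(0).round(),q.max(0).round())
p=z['p']
a=cv2.resize(p[200:300,310:450],None,fx=5,fy=5,interpolation=cv2.INTER_CUBIC)
cv2.imwrite('pics/rackcrop.png',a[:,:,::-1])
E
```

```text
top green 510 [ 422. -312.   -1.] [ 601.  -96. 1266.]
 tops 209 ((510.37823486328125, -257.1469421386719), (170.95628356933594, 74.23131561279297), 13.05682373046875)
 lid [337 219  26  20 386] 55.6 [array([ 566.2, -247.7]), array([44. , 61.3]), np.float64(11.7)]
 lid [342 239  27  21 394] 55.4 [array([ 511.9, -261.2]), array([43.4, 62.9]), np.float64(15.2)]
 lid [347 261  27  21 403] 55.5 [array([ 455.7, -273.3]), array([43.3, 62.1]), np.float64(12.6)]
 carrier near [518. 256.   9.] tops 185 [array([516.9, 242.2]), array([96.4, 58.5]), np.float64(64.0)] [515.5 239.7  90.6]
  wall [141 230  13  21  88] [534.4 277.2  90.9] [array([535. , 279.2]), array([14.1, 58.5]), np.float64(63.2)]
  wall [167 242  13  22  97] [498.4 205.7  90.3] [array([498.8, 204.9]), array([13.3, 58.5]), np.float64(64.6)]
  floor 471 [520.7 250.    9.7] [array([512.6, 258.7]), array([121.7, 118.6]), np.float64(76.0)]
scene green 1076 [ 422. -544.    4.] [1189. -205.  663.]
 tops 337 ((513.8984985351562, -262.90338134765625), (176.59170532226562, 79.43022918701172), 13.363558769226074)
 lid [165 200  30  21 317] 53.8 [array([ 454.9, -275. ]), array([51.7, 64.5]), np.float64(12.9)]
 lid [180 209  31  22 347] 53.7 [array([ 511., -263.]), array([49.9, 65.1]), np.float64(13.5)]
 lid [197 218  32  24 390] 53.7 [array([ 565.5, -249. ]), array([51.7, 66.7]), np.float64(12.6)]
 carrier near [480. 300.  -3.] tops 25 [array([529.5, 279.1]), array([11.1, 42.2]), np.float64(66.6)] [529.9 276.6  89.4]
  wall [355 130   7   9  24] [529.1 276.6  89.6] [array([529.5, 279.2]), array([11.1, 42.2]), np.float64(66.1)]
  floor 127 [514.2 258.7   8.5] [array([513.6, 253.1]), array([55. , 46.8]), np.float64(64.4)]
[568. -31.  31.] [633.  31.  97.]
[424. -96.  30.] [ 832.  168. 1266.]
[ 424. -191.   30.] [ 792.  -41. 1266.]
```

View pics/rackcrop.png

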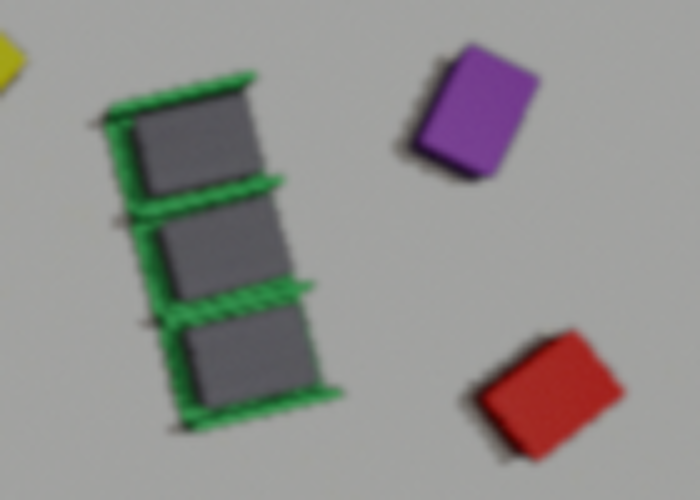

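```bash
cat >> h.py <<'E'
def go(x,y,z,jaw=None):
    """print tool-frame shift (cm) for target TCP xyz and turn (rad) to jaw direction (deg, mod 180)"""
    o=bot.get_obs(); R=Ro.from_euler('xyz',o['tcp_rot']).as_matrix()
    d=R.T@(np.array([x,y,z])-o['tool_pos'])/10
    yaw=np.degrees(np.arctan2(R[1,1],R[0,1]))
    print('t',round(o['time'],2),'tcp',o['tool_pos'].round(1),'jaw',yaw.round(2),'down',R[:,0].round(3),'q',o['joint_positions'].round(3),'w',round(o['grip_width'],1),'F',o['contact_force'].round(2))
    print('shift cm',d.round(2))
    if jaw is not None:
        D=(jaw-yaw+90)%180-90   # world yaw change; tool x down => turn = -D
        t=-np.radians(D); c,s=np.cos(t),np.sin(t)
        print('turn',t.round(3),'| after turn shift', d[0].round(2),(c*d[1]+s*d[2]).round(2),(-s*d[1]+c*d[2]).round(2))
E
python3 - <<'E'
from h import *
go(511.5,-262,150,103)
E
```

```text
t 0.4 tcp [ 216.4 -478.3  226.6] jaw -65.67 down [-0.  0. -1.] q [-1.292  0.342  1.524  0.     1.275 -0.146] w 91.6 F [-0.54 -0.69 -0.51]
shift cm [  7.67  -7.55 -35.8 ]
turn 0.198 | after turn shift 7.67 -14.44 -33.62
```

```bash
python3 -m handwheel '[[[0.5,0,0,0.099],[0.5,0,0,0.099],[0.5,-1.44,-3.36,0],[0.5,-1.44,-3.36,0],[0.5,-1.44,-3.36,0],[0.5,-1.44,-3.36,0],[0.5,-1.44,-3.36,0],[0.5,-1.44,-3.36,0]]]' 1
python3 -c "
from h import *
go(511.5,-262,150,103)"
```

```text
time: 1.07
tool_pos: [394.6, -347.6, 186.6]
tcp_rot: [1.91, 1.57, -1.005]
contact_force: [1.0, -0.4, 0.8]
grip_width: 91.6
t 1.07 tcp [ 394.6 -347.6  186.6] jaw -77.02 down [ 0. -0. -1.] q [-0.868  0.379  1.585 -0.     1.177  0.476] w 91.6 F [ 1.05 -0.4   0.76]
shift cm [  3.66  -5.72 -13.31]
turn -0.0 | after turn shift 3.66 -5.72 -13.31
```

```bash
python3 -m handwheel '[[[0.5,-1.43,-3.33,0],[0.5,-1.43,-3.33,0],[0,-1.43,-3.33,0],[0,-1.43,-3.33,0],[0,0,0,0]]]'
python3 -c "
from h import *
go(511.5,-262,150,103)
p,d,m=snap('wrist','w1.png'); print(m)
W=world(m,d); k=(W[...,2]>50)&(W[...,2]<61)
go(511.5,-262,150,103)
hsv=cv2.cvtColor(p,cv2.COLOR_RGB2HSV); g=(hsv[...,0]>45)&(hsv[...,0]<75)&(hsv[...,1]>140)
print(cv2.minAreaRect(W[k&g][:,:2].astype(np.float32)))
n,lab,st,ce=cv2.connectedComponentsWithStats((k&(hsv[...,1]<90)).astype(np.uint8),connectivity=4)
for i in range(1,n):
  if st[i,4]>300:
    q=W[lab==i]; print(st[i],q[:,2].mean().round(1),cv2.minAreaRect(q[:,:2].astype(np.float32)))
"
```

```text
time: 1.48
tool_pos: [514.5, -259.1, 176.5]
tcp_rot: [-2.933, 1.568, 0.441]
contact_force: [-0.4, 0.1, 0.3]
grip_width: 92.0
t 1.48 tcp [ 514.5 -259.1  176.5] jaw -76.72 down [ 0.002  0.001 -1.   ] q [-0.601  0.476  1.457  0.002  1.207  0.738] w 92.0 F [-0.37  0.13  0.33]
shift cm [2.65 0.21 0.37]
turn 0.005 | after turn shift 2.65 0.21 0.37
{'fx': 289.6028138756021, 'fy': 289.6028138756021, 'cx': 277.6298336747994, 'cy': 208.91635004766493, 'position': array([ 584.87286136, -242.31791047,  334.8052886 ]), 'rotation': array([ 2.86779506e+00,  7.27703961e-04, -1.33838561e+00])}
t 1.53 tcp [ 512.4 -260.9  176.4] jaw -76.74 down [ 0.  0. -1.] q [-0.604  0.475  1.459  0.     1.207  0.735] w 92.1 F [-0.68 -0.63 -0.39]
shift cm [2.64 0.09 0.11]
turn 0.005 | after turn shift 2.64 0.09 0.11
((0.0, 0.0), (0.0, 0.0), 0.0)
[ 15   7  36  73 592] 55.6 ((600.5115356445312, -19.36331558227539), (23.77269172668457, 59.824302673339844), 85.94352722167969)
[ 248  125   66   48 3007] 55.8 ((566.3261108398438, -249.34764099121094), (43.652870178222656, 62.33943176269531), 11.670663833618164)
[ 249  183   63   45 2614] 55.7 ((511.6790771484375, -262.3470764160156), (44.17894744873047, 61.5972900390625), 14.998666763305664)
[ 250  237   59   35 1980] 55.6 ((459.77276611328125, -273.41796875), (37.338443756103516, 61.882320404052734), 13.469606399536133)
```

View pics/w1.png

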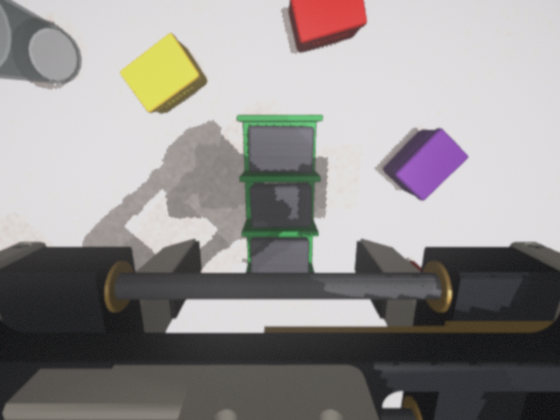

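```bash
python3 -m handwheel '[[[2.5,0.07,0.08,0],[3,0,0,0],[3,0,0,0],[3,0,0,0],[2.5,0,0,0],[1.4,0,0,0],[0.6,0,0,0],[0,0,0,0]]]' 1
python3 -c "
from h import *
go(511.6,-262.1,16,103.3)"
```

```text
time: 2.2
tool_pos: [508.4, -264.3, 15.5]
tcp_rot: [-0.743, 1.568, 2.624]
contact_force: [-0.4, -0.2, 0.2]
grip_width: 91.4
t 2.2 tcp [ 508.4 -264.3   15.5] jaw -77.06 down [-0.002  0.001 -1.   ] q [-0.613  0.671  1.622 -0.     0.851  0.732] w 91.4 F [-0.44 -0.17  0.16]
shift cm [-0.05 -0.14 -0.36]
turn -0.006 | after turn shift -0.05 -0.14 -0.36
```

```bash
python3 -m handwheel '[[[0,0,0,0],[0,0,0,0],[0,0,0,0],[0,0,0,0],[0,0,0,0],[0,0,0,0]]]' 0.5
python3 -c "
from h import *
go(511.6,-262.1,16,103.3)"
```

```text
time: 2.7
tool_pos: [510.0, -264.1, 17.5]
tcp_rot: [2.278, 1.57, -0.637]
contact_force: [-1.3, 0.6, 5.1]
grip_width: 62.3
t 2.7 tcp [ 510.  -264.1   17.5] jaw -77.0 down [ 0.001 -0.001 -1.   ] q [-0.611  0.668  1.621 -0.     0.852  0.733] w 62.3 F [-1.26  0.64  5.09]
shift cm [ 0.15 -0.16 -0.2 ]
turn -0.005 | after turn shift 0.15 -0.16 -0.2
```

```bash
python3 -m handwheel '[[[-0.6,0,0,0],[-0.9,0,0,0],[-0.9,0,0,0],[-0.6,0,0,0],[0,0,0,0],[0,0,0,0],[0,0,0,0]]]'
python3 -c "
from h import *
go(511.6,-262.1,16,103.3)
print(bot.get_obs()['tau'].round(3),bot.get_obs()['moment'].round(3))"
for i in 1 2 3 4; do python3 -m handwheel '[[[0,0,0,0]]]' | grep force;done
```

```text
time: 3.28
tool_pos: [509.5, -263.9, 46.6]
tcp_rot: [-0.62, 1.571, 2.748]
contact_force: [-0.0, -0.3, -3.0]
grip_width: 61.8
t 3.28 tcp [ 509.5 -263.9   46.6] jaw -77.0 down [-0.  0. -1.] q [-0.611  0.626  1.602 -0.     0.915  0.733] w 61.8 F [-0.01 -0.34 -3.02]
shift cm [ 3.06 -0.13 -0.24]
turn -0.005 | after turn shift 3.06 -0.13 -0.24
[ 5.0000e-03 -5.3303e+01 -1.9900e+01  7.1000e-02 -4.4000e-02  0.0000e+00] [0.013 0.056 0.041]
contact_force: [0.2, 0.4, -2.3]
contact_force: [0.6, 0.3, -1.4]
contact_force: [0.2, 0.8, -1.4]
contact_force: [-0.3, -0.4, -2.4]
```

```bash
python3 -m handwheel '[[[0,0,0,0],[0.8,0,0,0],[0.9,0,0,0],[0.7,0,0,0],[0.3,0,0,0],[0.2,0,0,0],[0.1,0,0,0],[0,0,0,0]]]'
python3 -m handwheel '[[[0,0,0,0],[0,0,0,0],[0,0,0,0],[0,0,0,0]]]' 1
python3 -c "
from h import *
go(455.8,-274.3,90,103.3)"
```

```text
time: 4.28
tool_pos: [509.2, -263.6, 17.4]
tcp_rot: [-0.715, 1.57, 2.654]
contact_force: [-4.7, 2.5, 8.3]
grip_width: 61.8
time: 4.62
tool_pos: [509.8, -264.1, 16.6]
tcp_rot: [2.063, 1.571, -0.852]
contact_force: [-0.1, -0.6, 0.0]
grip_width: 83.7
t 4.62 tcp [ 509.8 -264.1   16.6] jaw -77.01 down [ 0. -0. -1.] q [-0.611  0.669  1.621 -0.     0.851  0.733] w 83.7 F [-0.15 -0.62  0.02]
shift cm [-7.34 -0.22  5.49]
turn -0.005 | after turn shift -7.34 -0.25 5.49
```

```bash
python3 -m handwheel '[[[-2,0,0,0],[-3,0,0,0],[-2,0,0.5,0],[0,-0.1,2.5,0],[0,-0.1,2,0],[0,0,0.5,0],[2,0,0,0],[2,0,0,0]]]' 1
python3 -m handwheel '[[[1.5,0,0,0],[0.8,0,0,0],[0.5,0,0,0],[0,0,0,0]]]' 1
python3 -c "
from h import *
go(455.8,-274.1,17,103.3)"
```

```text
time: 5.28
tool_pos: [456.6, -275.4, 47.4]
tcp_rot: [2.258, 1.567, -0.657]
contact_force: [0.2, -0.9, -1.1]
grip_width: 92.1
time: 5.62
tool_pos: [455.6, -274.2, 17.9]
tcp_rot: [-0.919, 1.569, 2.449]
contact_force: [0.6, 0.3, 0.7]
grip_width: 92.0
t 5.62 tcp [ 455.6 -274.2   17.9] jaw -77.0 down [-0.001  0.001 -1.   ] q [-0.686  0.612  1.743  0.     0.787  0.658] w 92.0 F [0.59 0.28 0.71]
shift cm [ 0.09 -0.   -0.02]
turn -0.005 | after turn shift 0.09 -0.0 -0.02
```

```bash
python3 -m handwheel '[[[0,0,0,0],[0,0,0,0],[0,0,0,0],[0,0,0,0],[0,0,0,0]]]' 0.5
python3 -m handwheel '[[[-0.6,0,0,0],[-0.9,0,0,0],[-0.9,0,0,0],[-0.6,0,0,0],[0,0,0,0],[0,0,0,0],[0,0,0,0]]]'
for i in 1 2 3 4; do python3 -m handwheel '[[[0,0,0,0]]]' | grep force;done
```

```text
time: 6.03
tool_pos: [455.9, -274.6, 19.2]
tcp_rot: [2.183, 1.57, -0.731]
contact_force: [0.1, -0.1, -0.4]
grip_width: 63.1
time: 6.62
tool_pos: [455.5, -274.3, 48.7]
tcp_rot: [-0.495, 1.571, 2.873]
contact_force: [0.5, 0.1, -4.4]
grip_width: 62.0
contact_force: [0.0, 0.6, -3.4]
contact_force: [-0.3, 0.1, -2.3]
contact_force: [-0.3, -0.4, -3.2]
contact_force: [-0.8, 0.2, -3.8]
```

```bash
for i in 1 2 3 4; do python3 -m handwheel '[[[0,0,0,0]]]' | grep force;done
python3 -m handwheel '[[[0,0,0,0],[0.8,0,0,0],[0.9,0,0,0],[0.7,0,0,0],[0.3,0,0,0],[0.2,0,0,0],[0,0,0,0]]]'
python3 -m handwheel '[[[0,0,0,0],[0,0,0,0],[0,0,0,0],[0,0,0,0]]]' 1
python3 -c "
from h import *
go(566.2,-248.8,17,103.3)"
```

```text
contact_force: [0.1, -0.2, -3.3]
contact_force: [0.5, -0.9, -3.0]
contact_force: [-0.1, 0.1, -3.1]
contact_force: [1.0, -0.4, -2.6]
time: 7.87
tool_pos: [455.4, -274.2, 19.5]
tcp_rot: [-0.82, 1.57, 2.549]
contact_force: [-0.3, -0.3, -2.7]
grip_width: 61.8
time: 8.2
tool_pos: [455.9, -274.7, 19.9]
tcp_rot: [2.163, 1.57, -0.752]
contact_force: [0.6, 0.4, -0.1]
grip_width: 83.9
t 8.2 tcp [ 455.9 -274.7   19.9] jaw -77.01 down [ 0.001 -0.001 -1.   ] q [-0.686  0.609  1.743 -0.     0.789  0.658] w 83.9 F [ 0.55  0.38 -0.14]
shift cm [  0.3   -0.04 -11.33]
turn -0.005 | after turn shift 0.3 0.02 -11.33
```

```bash
python3 -m handwheel '[[[-2,0,0,0],[-3,0,0,0],[-2,0,-0.5,0],[0,0,-2.5,0],[0,0,-3,0],[0,0,-3,0],[0,0,-2,0],[1,0,-0.3,0]]]' 1
python3 -m handwheel '[[[2,0,0,0],[2,0,0,0],[1.5,0,0,0],[0.6,0,0,0],[0.2,0,0,0],[0,0,0,0]]]' 1
python3 -c "
from h import *
go(566.2,-248.8,17,103.3)"
```

```text
time: 8.87
tool_pos: [570.0, -248.7, 81.5]
tcp_rot: [2.476, 1.564, -0.437]
contact_force: [0.4, -0.6, -0.0]
grip_width: 91.9
time: 9.37
tool_pos: [565.3, -249.2, 16.5]
tcp_rot: [-0.565, 1.57, 2.803]
contact_force: [-0.3, 0.6, 0.6]
grip_width: 91.6
t 9.37 tcp [ 565.3 -249.2   16.5] jaw -77.03 down [-0.001  0.    -1.   ] q [-0.539  0.731  1.485 -0.     0.927  0.805] w 91.6 F [-0.25  0.61  0.59]
shift cm [-0.05 -0.02 -0.1 ]
turn -0.006 | after turn shift -0.05 -0.02 -0.1
```

```bash
python3 -m handwheel '[[[0,0,0,0],[0,0,0,0],[0,0,0,0],[0,0,0,0],[0,0,0,0]]]' 0.5
python3 -m handwheel '[[[-0.6,0,0,0],[-0.9,0,0,0],[-0.9,0,0,0],[-0.6,0,0,0],[0,0,0,0],[0,0,0,0],[0,0,0,0]]]'
for i in 1 2 3 4 5 6; do python3 -m handwheel '[[[0,0,0,0]]]' | grep force;done
```

```text
time: 9.78
tool_pos: [566.0, -249.2, 17.2]
tcp_rot: [2.2, 1.57, -0.714]
contact_force: [1.1, -5.2, 1.1]
grip_width: 63.2
time: 10.37
tool_pos: [565.6, -248.9, 46.6]
tcp_rot: [-0.637, 1.57, 2.731]
contact_force: [-0.7, 0.4, -5.5]
grip_width: 62.3
contact_force: [0.3, -1.0, -4.9]
contact_force: [0.5, 0.3, -4.7]
contact_force: [0.8, 0.1, -5.1]
contact_force: [-0.2, 0.3, -4.9]
contact_force: [-0.5, 0.1, -4.4]
contact_force: [0.2, -0.2, -4.9]
```

```bash
python3 -m handwheel '[[[-2,0,0,0],[-2.5,0,0,0],[-2,0,0,0.113],[0,0,0,0.113],[0,0,0,0.113],[0,0,0,0.113],[0,0,0,0.113],[0,0,0,0.113]]]'
python3 -c "
from h import *
go(430,40,110,64)"
```

```text
time: 11.53
tool_pos: [565.7, -249.0, 111.7]
tcp_rot: [0.799, 1.571, -2.8]
contact_force: [0.6, -1.0, -4.5]
grip_width: 61.5
t 11.53 tcp [ 565.7 -249.   111.7] jaw -116.17 down [-0. -0. -1.] q [-0.539  0.614  1.406 -0.     1.121  1.489] w 61.5 F [ 0.62 -0.98 -4.48]
shift cm [  0.17 -19.95  24.92]
turn -0.003 | after turn shift 0.17 -20.02 24.86
```

```bash
python3 -m handwheel '[[[0,-1.5,1.9,0],[0,-2.4,3,0],[0,-2.7,3.3,0],[0,-2.7,3.3,0],[0,-2.7,3.4,0],[0,-2.7,3.4,0],[0,-2.5,3.2,0],[0,-1.8,2.2,0]]]'
python3 -m handwheel '[[[2,-1,1.2,0],[2.5,0,0,0],[2.5,0,0,0],[1.5,0,0,0],[0.5,0,0,0],[0,0,0,0]]]'
python3 -c "
from h import *
go(430,40,8,64)
snap('scene','s2.png')"
```

```text
time: 12.2
tool_pos: [435.3, 22.9, 111.9]
tcp_rot: [-0.079, 1.57, 2.612]
contact_force: [-0.1, 0.4, -5.8]
grip_width: 61.9
time: 12.7
tool_pos: [430.8, 34.6, 21.0]
tcp_rot: [0.399, 1.569, 3.089]
contact_force: [0.4, -0.6, -4.5]
grip_width: 61.5
t 12.7 tcp [430.8  34.6  21. ] jaw -115.85 down [-0.002  0.    -1.   ] q [-0.097  0.484  2.015 -0.     0.644  1.925] w 61.5 F [ 0.38 -0.57 -4.5 ]
shift cm [ 1.3  -0.45  0.3 ]
turn 0.003 | after turn shift 1.3 -0.45 0.3
```

View pics/s2.png

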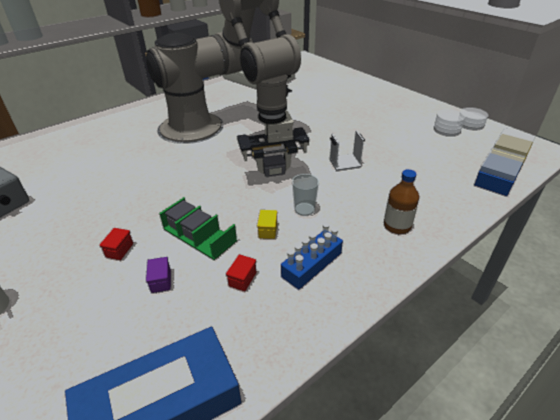

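```bash
python3 -m handwheel '[[[0.5,0,0,0],[0.4,0,0,0],[0.25,0,0,0],[0.1,0,0,0],[0.1,0,0,0],[0,0,0,0]]]'
python3 -m handwheel '[[[0,0,0,0],[0,0,0,0],[0,0,0,0],[0,0,0,0],[0,0,0,0]]]' 1
python3 -c "
from h import *
go(430,40,22,64)"
```

```text
time: 13.25
tool_pos: [431.3, 34.6, 8.2]
tcp_rot: [2.472, 1.571, -1.121]
contact_force: [0.1, -0.2, -3.8]
grip_width: 61.8
time: 13.67
tool_pos: [431.5, 34.6, 8.4]
tcp_rot: [-2.907, 1.57, -0.217]
contact_force: [-0.0, -0.2, -0.5]
grip_width: 89.5
t 13.67 tcp [431.5  34.6   8.4] jaw -115.85 down [ 0.001 -0.    -1.   ] q [-0.097  0.51   2.023 -0.     0.607  1.925] w 89.5 F [-0.03 -0.22 -0.53]
shift cm [-1.36 -0.42  0.37]
turn 0.003 | after turn shift -1.36 -0.42 0.37
```

```bash
python3 -m handwheel '[[[-2,0,0,0],[-3,0,0,0],[-2,0,0,-0.121],[0,0,0,-0.121],[0,0,0,-0.121],[0,0,0,-0.121],[0,0,0,-0.121],[0,0,0,-0.121]]]' 1
python3 -m handwheel '[[[0,0,0,-0.121],[0,0,0,-0.121],[0,0,0,-0.121],[0,0,0,-0.121],[0,0,0,-0.121],[0,0,0,-0.121],[0,0,0,-0.119],[0,0,0,0]]]' 1
python3 -c "
from h import *
snap('wrist','w3.png')
go(431.5,34.6,22.5,-26)"
```

```text
time: 14.33
tool_pos: [431.3, 34.6, 78.4]
tcp_rot: [2.547, 1.57, -0.313]
contact_force: [-0.0, -0.4, -0.0]
grip_width: 92.1
time: 15.0
tool_pos: [431.2, 34.6, 78.3]
tcp_rot: [1.155, 1.571, -0.862]
contact_force: [-0.1, -0.1, -0.5]
grip_width: 92.1
t 15.05 tcp [431.2  34.6  78.3] jaw -25.97 down [ 0. -0. -1.] q [-0.097  0.375  1.965 -0.     0.801  0.356] w 91.8 F [-0.74  0.04 -0.54]
shift cm [ 5.58  0.02 -0.01]
turn 0.001 | after turn shift 5.58 0.02 -0.01
```

View pics/w3.png

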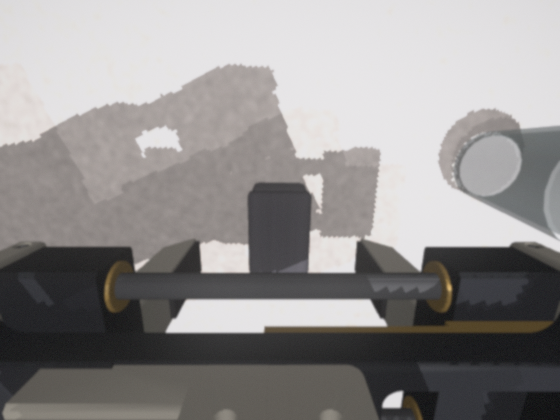

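```bash
python3 -m handwheel '[[[1.5,0,0,0],[2,0,0,0],[1.2,0,0,0],[0.6,0,0,0],[0.2,0,0,0],[0,0,0,0]]]' 1
python3 -m handwheel '[[[0,0,0,0],[0,0,0,0],[0,0,0,0],[0,0,0,0],[0,0,0,0],[0,0,0,0],[0,0,0,0]]]' 0.3
python3 -c "
from h import *
go(516.5,242,100,-26)"
```

```text
time: 15.55
tool_pos: [431.2, 34.6, 23.1]
tcp_rot: [-1.078, 1.57, -3.102]
contact_force: [-0.3, 1.1, 0.3]
grip_width: 92.0
time: 16.13
tool_pos: [431.3, 34.6, 23.3]
tcp_rot: [1.388, 1.571, -0.633]
contact_force: [-1.2, 0.8, -0.5]
grip_width: 49.8
t 16.13 tcp [431.3  34.6  23.3] jaw -25.85 down [ 0. -0. -1.] q [-0.097  0.48   2.013 -0.     0.648  0.354] w 49.8 F [-1.19  0.79 -0.53]
shift cm [ -7.67  -1.37 -22.38]
turn 0.003 | after turn shift -7.67 -1.43 -22.38
```

```bash
python3 -m handwheel '[[[0,0,0,0],[0,0,0,0],[0,0,0,0],[-1,0,0,0],[-3,0,0,0],[-4,0,0,0],[-3.5,0,0,0],[-0.5,0,0,0]]]'
python3 -c "
from h import *
go(516.5,242,140,-26)"
```

```text
time: 16.8
tool_pos: [433.7, 34.5, 147.8]
tcp_rot: [1.924, 1.563, -0.098]
contact_force: [2.7, 0.5, -4.0]
grip_width: 43.8
t 16.8 tcp [433.7  34.5 147.8] jaw -25.83 down [ 0.008 -0.001 -1.   ] q [-0.097  0.265  1.881 -0.     0.987  0.354] w 43.8 F [ 2.68  0.46 -4.04]
shift cm [  0.83  -1.6  -22.28]
turn 0.003 | after turn shift 0.83 -1.66 -22.28
```

```bash
python3 -m handwheel '[[[0,0,-2,0],[0,-0.4,-3,0],[0,-0.4,-3,0],[0,-0.4,-2.5,0],[0,-0.4,-1.5,0],[0,0,0,0],[0,0,0,0]]]'
python3 - <<'E'
from h import *
p,d,m=snap('wrist','w4.png')
go(516.5,242,140,-26)
W=world(m,d)
k=(np.hypot(W[...,0]-516,W[...,1]-242)<70)&(W[...,2]>89)&(W[...,2]<98)
n,lab,st,ce=cv2.connectedComponentsWithStats(k.astype(np.uint8))
for i in range(1,n):
    if st[i,4]>40:
        q=W[lab==i];print('  wall',st[i],q.mean(0).round(1),cv2.minAreaRect(q[:,:2].astype(np.float32)))
print(cv2.minAreaRect(W[k][:,:2].astype(np.float32)))
k=(np.hypot(W[...,0]-516,W[...,1]-242)<70)&(W[...,2]>6)&(W[...,2]<14)
print(cv2.minAreaRect(W[k][:,:2].astype(np.float32)))
E
```

```text
time: 17.38
tool_pos: [467.9, 150.0, 141.5]
tcp_rot: [-0.873, 1.567, -2.893]
contact_force: [0.1, -0.1, -4.4]
grip_width: 44.0
t 17.43 tcp [468.  149.3 141.7] jaw -25.79 down [-0.003 -0.001 -1.   ] q [ 1.530e-01  3.730e-01  1.737e+00 -1.000e-03  1.036e+00  6.030e-01] w 43.8 F [ 0.01 -0.55 -5.22]
shift cm [  0.15   0.34 -10.46]
turn 0.004 | after turn shift 0.15 0.3 -10.46
  wall [239   9  97  12 924] [533.2 274.4  93.3] ((533.38720703125, 274.7335205078125), (4.774840354919434, 59.70420837402344), 63.18629837036133)
  wall [242 134  87   7 528] [500.2 207.9  93.8] ((500.43719482421875, 207.81822204589844), (4.041355609893799, 59.453582763671875), 63.99126434326172)
((517.2767333984375, 242.13311767578125), (83.32483673095703, 59.70121765136719), 63.688533782958984)
((517.611083984375, 242.59767150878906), (75.06414794921875, 70.1620864868164), 63.765586853027344)
```

View pics/w4.png

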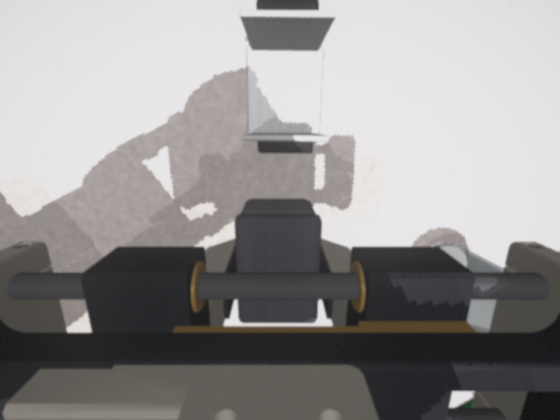

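```bash
python3 - <<'E'
from h import *
z=np.load('last_wrist.npz'); W=world(z,z['d'])
o=bot.get_obs(); R=Ro.from_euler('xyz',o['tcp_rot']).as_matrix()
L=(W-o['tool_pos'])@R
for v in range(194,245,4): print(v,L[v,278].round(1),W[v,278].round(0))
for v in (225,):
  for u in range(228,330,6): print(u,L[v,u].round(1))
E
```

```text
194 [142.2  -0.7  -5.2] [469. 154.  -1.]
198 [ 18.   -0.9 -31. ] [481. 178. 124.]
202 [  8.2  -0.9 -31. ] [481. 178. 133.]
206 [  0.   -0.9 -30.8] [481. 177. 142.]
210 [ -7.3  -0.9 -30.5] [480. 177. 149.]
214 [-17.5  -0.9 -31.3] [481. 178. 159.]
218 [-23.2  -0.9 -31. ] [481. 178. 165.]
222 [-23.3  -0.9 -29. ] [480. 176. 165.]
226 [-22.2  -0.9 -26.6] [479. 174. 164.]
230 [-21.9  -0.9 -24.3] [478. 172. 164.]
234 [-22.4  -0.9 -22.4] [477. 170. 164.]
238 [-21.9  -0.9 -20.1] [476. 168. 164.]
242 [-22.   -0.9 -18. ] [475. 166. 164.]
228 [141.9 -55.3  29.5]
234 [142.9 -48.9  29.9]
240 [-21.9 -19.8 -26.9]
246 [-22.4 -16.7 -27.1]
252 [-22.2 -13.8 -27.1]
258 [-22.2 -10.8 -27.1]
264 [-22.8  -7.8 -27.3]
270 [-21.2  -4.9 -26.7]
276 [-22.4  -1.9 -27.1]
282 [-22.7   1.  -27.3]
288 [-21.9   4.  -27. ]
294 [-22.9   6.9 -27.3]
300 [-21.9  10.  -27. ]
306 [-22.6  12.9 -27.2]
312 [-21.9  15.9 -27. ]
318 [-21.4  19.  -26.8]
324 [141.8  49.6  29.3]
```

```bash
python3 - <<'E'
from h import *
go(517.3,242.2,140,-26.3)
E
```

```text
t 17.43 tcp [468.  149.3 141.7] jaw -25.79 down [-0.003 -0.001 -1.   ] q [ 1.530e-01  3.730e-01  1.737e+00 -1.000e-03  1.036e+00  6.030e-01] w 43.8 F [ 0.01 -0.55 -5.22]
shift cm [  0.15   0.4  -10.51]
turn 0.009 | after turn shift 0.15 0.31 -10.51
```

```bash
python3 -m handwheel '[[[0,0,-1.5,0.009],[0,0.1,-2.5,0],[0,0.1,-2.8,0],[0,0.1,-2.2,0],[0,0,-1.2,0],[0,0,-0.3,0],[0,0,0,0],[0,0,0,0]]]'
python3 - <<'E'
from h import *
go(517.3,242.2,34,-26.3)
p,d,m=snap('wrist','w5.png')
go(517.3,242.2,34,-26.3)
W=world(m,d)
k=(np.hypot(W[...,0]-516,W[...,1]-242)<70)&(W[...,2]>89)&(W[...,2]<98)
n,lab,st,ce=cv2.connectedComponentsWithStats(k.astype(np.uint8))
for i in range(1,n):
    if st[i,4]>40:
        q=W[lab==i];print('  wall',st[i],q.mean(0).round(1),cv2.minAreaRect(q[:,:2].astype(np.float32)))
E
```

```text
time: 18.1
tool_pos: [517.6, 241.1, 142.5]
tcp_rot: [-0.552, 1.569, -2.584]
contact_force: [-0.1, -0.4, -5.2]
grip_width: 43.9
t 18.1 tcp [517.6 241.1 142.5] jaw -26.4 down [-0.002 -0.001 -1.   ] q [ 3.020e-01  5.030e-01  1.514e+00 -1.000e-03  1.127e+00  7.630e-01] w 43.9 F [-0.14 -0.39 -5.22]
shift cm [10.85 -0.07 -0.11]
turn -0.002 | after turn shift 10.85 -0.07 -0.11
t 18.15 tcp [517.7 241.  142.7] jaw -26.41 down [-0.001 -0.001 -1.   ] q [ 3.020e-01  5.030e-01  1.514e+00 -1.000e-03  1.127e+00  7.630e-01] w 44.0 F [-0.13  0.13 -5.15]
shift cm [10.87 -0.08 -0.1 ]
turn -0.002 | after turn shift 10.87 -0.08 -0.1
  wall [237 174  83   7 491] [534.  275.4  93.6] ((533.9297485351562, 275.2596435546875), (3.879744291305542, 59.40322494506836), 63.940677642822266)
```

View pics/w5.png

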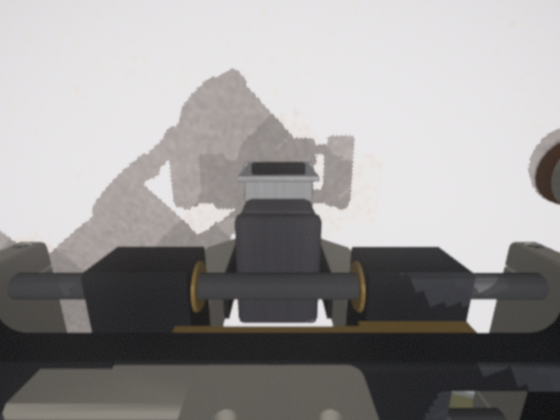

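```bash
python3 -m handwheel '[[[1,-0.07,-0.05,0],[1.5,0,0,0],[1.5,0,0,0],[1.5,0,0,0],[1.5,0,0,0],[1.5,0,0,0],[0.8,0,0,0],[0.5,0,0,0]]]'
python3 -m handwheel '[[[0.4,0,0,0],[0.3,0,0,0],[0.1,0,0,0],[0,0,0,0],[0,0,0,0]]]'
python3 -c "
from h import *
go(517.3,242.2,33.3,-26.3)"
```

```text
time: 18.82
tool_pos: [517.0, 242.4, 43.7]
tcp_rot: [-0.741, 1.568, -2.773]
contact_force: [0.6, 1.0, -5.4]
grip_width: 44.1
time: 19.23
tool_pos: [518.3, 243.3, 37.7]
tcp_rot: [2.231, 1.57, 0.201]
contact_force: [0.0, -0.0, -4.5]
grip_width: 43.9
t 19.23 tcp [518.3 243.3  37.7] jaw -26.35 down [ 0.001  0.    -1.   ] q [ 0.305  0.636  1.613 -0.     0.892  0.765] w 43.9 F [ 0.02 -0.05 -4.54]
shift cm [ 0.44 -0.04  0.14]
turn -0.001 | after turn shift 0.44 -0.04 0.14
```

Still hanging; lower the last 4–5 mm slowly, correcting 1 mm along y.

```bash
python3 -m handwheel '[[[0.1,-0.04,0.1,0],[0.1,0,0,0],[0.1,0,0,0],[0.08,0,0,0],[0.05,0,0,0],[0,0,0,0]]]'
python3 -c "
from h import *
go(517.3,242.2,33.3,-26.3)"
```

```text
time: 19.73
tool_pos: [517.2, 242.5, 33.3]
tcp_rot: [1.837, 1.571, -0.194]
contact_force: [-0.4, -0.3, 0.8]
grip_width: 44.3
t 19.73 tcp [517.2 242.5  33.3] jaw -26.36 down [ 0. -0. -1.] q [ 0.304  0.641  1.619 -0.     0.881  0.764] w 44.3 F [-0.37 -0.28  0.76]
shift cm [0.   0.02 0.02]
turn -0.001 | after turn shift 0.0 0.02 0.02
```

```bash
python3 -m handwheel '[[[0,0,0,0],[0,0,0,0],[0,0,0,0],[-0.5,0,0,0],[-2,0,0,0],[-3.5,0,0,0],[-3.5,0,0,0],[-2,0,0,0]]]' 1
python3 -m handwheel '[[[-2,0,2,0],[0,0,3,0],[0,0,3,0],[0,0,2,0],[0,0,0,0],[0,0,0,0]]]' 1
python3 - <<'E'
from h import *
p,d,m=snap('wrist','w6.png')
go(455.8,-274.1,150,103.3)
W=world(m,d)
for nm,a,b in (('wall',89,98),('lid',52,60)):
  k=(np.hypot(W[...,0]-516,W[...,1]-242)<70)&(W[...,2]>a)&(W[...,2]<b)
  n,lab,st,ce=cv2.connectedComponentsWithStats(k.astype(np.uint8))
  for i in range(1,n):
    if st[i,4]>100:
        q=W[lab==i];print(nm,st[i],q.mean(0).round(1),cv2.minAreaRect(q[:,:2].astype(np.float32)))
E
```

```text
time: 20.4
tool_pos: [518.5, 242.9, 152.1]
tcp_rot: [2.323, 1.566, 0.292]
contact_force: [0.5, 0.3, 0.1]
grip_width: 90.7
time: 20.9
tool_pos: [472.9, 152.4, 168.7]
tcp_rot: [2.263, 1.569, 0.23]
contact_force: [1.2, -0.0, 0.8]
grip_width: 91.8
t 20.95 tcp [473.3 153.  168.6] jaw -26.4 down [ 0.002  0.    -1.   ] q [0.158 0.348 1.688 0.    1.103 0.619] w 91.9 F [ 0.28 -0.12 -0.74]
shift cm [ 1.83 17.42 39.04]
turn 0.878 | after turn shift 1.83 41.16 11.53
wall [237  32  84   9 661] [533.4 274.5  93.4] ((533.6640014648438, 274.767333984375), (4.455855369567871, 59.47755432128906), 63.733211517333984)
wall [241 139  76   6 382] [500.6 207.7  93.9] ((500.5567626953125, 207.9770050048828), (3.746199607849121, 59.14216232299805), 63.715736389160156)
lid [243  50  71   3 176] [532.3 273.5  56.1] ((532.8695678710938, 273.1309814453125), (0.9192581176757812, 58.9733772277832), 63.684871673583984)
lid [ 252   57   51   75 3707] [516.6 243.4  55.8] ((516.1804809570312, 242.7353057861328), (61.02509307861328, 44.02567672729492), 63.58189010620117)
```

View pics/w6.png

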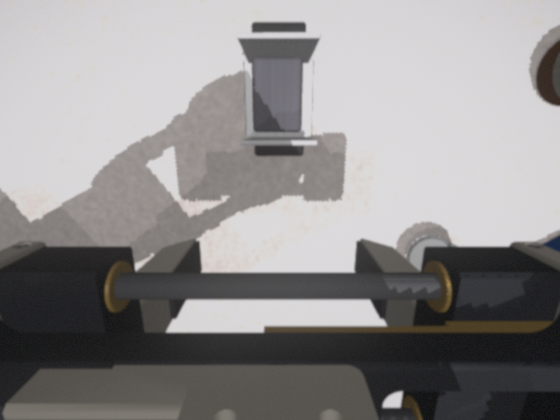

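```bash
python3 -m handwheel '[[[0,0,0,0.11],[0,0,0,0.11],[0,0,0,0.11],[0,0,0,0.11],[0,0,0,0.11],[0,0,0,0.11],[0,0,0,0.11],[0,0,0,0.108]]]' 1
python3 -m handwheel '[[[0,2.5,0.7,0],[0,3.5,1,0],[0,3.7,1,0],[0,3.7,1,0],[0,3.7,1,0],[0,3.7,1,0],[0,3.7,1.1,0],[0,3.7,1.1,0]]]' 1
python3 -c "
from h import *
go(455.8,-274.1,90,103.3)"
```

```text
time: 21.62
tool_pos: [473.4, 154.0, 167.9]
tcp_rot: [-2.859, 1.57, 0.511]
contact_force: [0.1, 0.9, -1.3]
grip_width: 91.7
time: 22.28
tool_pos: [461.7, -141.1, 168.1]
tcp_rot: [2.718, 1.57, -0.19]
contact_force: [0.8, 0.3, 0.5]
grip_width: 91.7
t 22.28 tcp [ 461.7 -141.1  168.1] jaw -76.59 down [ 0.001 -0.    -1.   ] q [-0.456  0.324  1.727  0.     1.09   0.881] w 91.7 F [0.82 0.3  0.51]
shift cm [ 7.81 12.8   3.67]
turn 0.002 | after turn shift 7.81 12.8 3.64
```

```bash
python3 -m handwheel '[[[0,3.6,1,0],[0,3.5,1,0],[1.5,3,0.9,0],[2,1.8,0.5,0],[2.5,0.9,0.2,0],[0,0,0,0],[0,0,0,0]]]' 1
python3 - <<'E'
from h import *
p,d,m=snap('wrist','w7.png')
go(455.8,-274.1,17,103.3)
W=world(m,d); hsv=cv2.cvtColor(p,cv2.COLOR_RGB2HSV)
k=(W[...,2]>50)&(W[...,2]<61)&(hsv[...,1]<90)&(np.hypot(W[...,0]-500,W[...,1]+262)<120)
n,lab,st,ce=cv2.connectedComponentsWithStats(k.astype(np.uint8),connectivity=4)
for i in range(1,n):
  if st[i,4]>300:
    q=W[lab==i]; print(st[i],q[:,2].mean().round(1),cv2.minAreaRect(q[:,:2].astype(np.float32)))
E
```

```text
time: 22.87
tool_pos: [455.5, -271.9, 107.0]
tcp_rot: [-1.016, 1.568, 2.358]
contact_force: [0.1, -0.3, -0.5]
grip_width: 92.0
t 22.92 tcp [ 456.1 -271.9  108.2] jaw -76.62 down [-0.     0.001 -1.   ] q [-0.682  0.478  1.67   0.     0.994  0.655] w 91.8 F [ 0.33 -0.39 -0.2 ]
shift cm [9.12 0.21 0.08]
turn 0.001 | after turn shift 9.12 0.21 0.08
[219   8 127  14 445] 54.3 ((593.7854614257812, -241.43711853027344), (6.613826274871826, 79.8450698852539), 13.36590576171875)
[ 240  119   88   63 5256] 55.8 ((510.56219482421875, -262.8460388183594), (43.791786193847656, 62.089515686035156), 14.330105781555176)
[ 240  197   82   55 4371] 55.7 ((455.83154296875, -273.80938720703125), (43.53501510620117, 62.31180953979492), 13.15086841583252)
[232 254 101  10 328] 54.2 ((428.2604675292969, -281.58477783203125), (6.888604640960693, 79.7720718383789), 13.638267517089844)
```

View pics/w7.png

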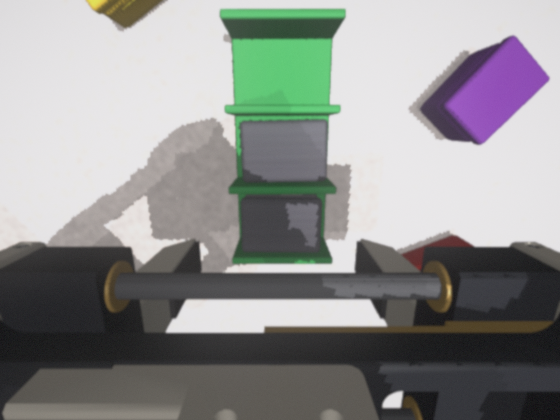

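```bash
python3 -m handwheel '[[[2,0.18,0.05,0],[2.5,0,0,0],[2.3,0,0,0],[1.3,0,0,0],[0.7,0,0,0],[0.3,0,0,0],[0,0,0,0]]]' 1
python3 -m handwheel '[[[0,0,0,0],[0,0,0,0],[0,0,0,0],[0,0,0,0],[0,0,0,0],[0,0,0,0]]]' 0.5
python3 -c "
from h import *
go(455.8,-274.1,17,103.3)"
```

```text
time: 23.5
tool_pos: [456.2, -274.2, 17.8]
tcp_rot: [2.233, 1.569, -0.675]
contact_force: [0.5, 0.3, 0.1]
grip_width: 91.9
time: 24.0
tool_pos: [455.5, -274.7, 17.3]
tcp_rot: [2.167, 1.57, -0.741]
contact_force: [-0.4, 0.9, 2.8]
grip_width: 61.6
t 24.0 tcp [ 455.5 -274.7   17.3] jaw -76.67 down [ 0. -0. -1.] q [-0.687  0.613  1.745 -0.     0.783  0.651] w 61.6 F [-0.44  0.86  2.82]
shift cm [ 0.03 -0.05 -0.05]
turn 0.001 | after turn shift 0.03 -0.05 -0.05
```

```bash
python3 -m handwheel '[[[-1,0,0,0],[-3,0,0,0],[-3.5,0,0,0.115],[-2,0,0,0.115],[0,0,0,0.115],[0,0,0,0.115],[0,0,0,0.115],[0,0,0,0.115]]]'
python3 -c "
from h import *
go(431,35,112,63.7)
for i in range(3): print(bot.get_obs()['contact_force'])"
```

```text
time: 24.67
tool_pos: [455.0, -274.2, 112.3]
tcp_rot: [-0.103, 1.57, 2.576]
contact_force: [-0.2, 0.5, -2.6]
grip_width: 61.6
t 24.67 tcp [ 455.  -274.2  112.3] jaw -116.53 down [-0.  0. -1.] q [-0.687  0.473  1.665 -0.     1.004  1.347] w 61.6 F [-0.23  0.54 -2.57]
shift cm [  0.04 -26.6   15.96]
turn -0.004 | after turn shift 0.04 -26.66 15.85
[-0.22961746  0.54336486 -2.57044304]
[-0.22961746  0.54336486 -2.57044304]
[-0.22961746  0.54336486 -2.57044304]
```

```bash
python3 -m handwheel '[[[0,-2,1.2,0],[0,-3,1.8,0],[0,-3.4,2,0],[0,-3.4,2,0],[0,-3.4,2.1,0],[0,-3.4,2.1,0],[0,-3.4,2.1,0],[0,-2.6,1.5,0]]]'
python3 -m handwheel '[[[2,-1.4,0.8,0],[2.5,-0.6,0.3,0],[2.5,0,0,0],[1.5,0,0,0],[0.8,0,0,0],[0.3,0,0,0],[0,0,0,0]]]'
python3 -c "
from h import *
go(431,35,7.8,63.7)"
```

```text
time: 25.33
tool_pos: [429.6, 14.2, 112.2]
tcp_rot: [0.013, 1.569, 2.698]
contact_force: [1.0, -0.1, -3.6]
grip_width: 62.0
time: 25.92
tool_pos: [430.1, 34.2, 15.9]
tcp_rot: [0.496, 1.57, -3.103]
contact_force: [-0.5, -0.6, -2.9]
grip_width: 61.7
t 25.92 tcp [430.1  34.2  15.9] jaw -116.22 down [-0.001 -0.    -1.   ] q [-0.099  0.494  2.021 -0.     0.627  1.93 ] w 61.7 F [-0.53 -0.61 -2.87]
shift cm [ 0.81 -0.11 -0.05]
turn 0.001 | after turn shift 0.81 -0.11 -0.05
```

```bash
python3 -m handwheel '[[[0.3,0,0,0],[0.2,0,0,0],[0.15,0,0,0],[0.1,0,0,0],[0.05,0,0,0],[0,0,0,0]]]'
python3 -m handwheel '[[[0,0,0,0],[0,0,0,0],[0,0,0,0],[0,0,0,0],[-2,0,0,0],[-3,0,0,0],[-2,0,0,-0.121],[0,0,0,-0.121]]]' 1
python3 -m handwheel '[[[0,0,0,-0.121],[0,0,0,-0.121],[0,0,0,-0.121],[0,0,0,-0.121],[0,0,0,-0.121],[0,0,0,-0.121],[0,0,0,-0.121],[0,0,0,-0.121]]]' 1
python3 -m handwheel '[[[0,0,0,-0.121],[0,0,0,-0.121],[0,0,0,-0.119],[0,0,0,0]]]' 1
python3 -c "
from h import *
go(431,35,23,-26.3)
snap('wrist','w8.png')"
```

```text
time: 26.42
tool_pos: [430.1, 34.3, 8.0]
tcp_rot: [3.002, 1.571, -0.597]
contact_force: [-0.4, -0.8, -3.0]
grip_width: 61.7
time: 27.08
tool_pos: [432.5, 34.2, 81.4]
tcp_rot: [-3.039, 1.564, -0.107]
contact_force: [0.6, -0.1, -0.4]
grip_width: 91.8
time: 27.75
tool_pos: [430.1, 34.4, 78.0]
tcp_rot: [2.005, 1.57, -0.378]
contact_force: [0.9, -0.9, -0.2]
grip_width: 91.7
time: 28.08
tool_pos: [430.1, 34.4, 78.0]
tcp_rot: [1.25, 1.571, -0.773]
contact_force: [-0.5, -0.0, 0.2]
grip_width: 92.0
t 28.08 tcp [430.1  34.4  78. ] jaw -25.94 down [ 0. -0. -1.] q [-0.098  0.374  1.968 -0.     0.799  0.355] w 92.0 F [-0.55 -0.01  0.18]
shift cm [ 5.5   0.06 -0.1 ]
turn 0.006 | after turn shift 5.5 0.05 -0.1
```

View pics/w8.png

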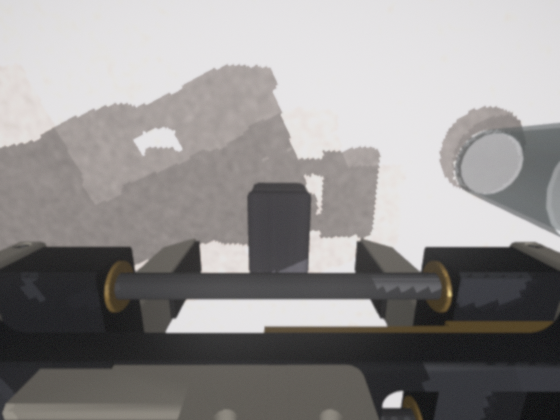

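```bash
python3 -m handwheel '[[[1.5,0,0,0.006],[2,0,0,0],[1.2,0,0,0],[0.6,0,0,0],[0.2,0,0,0],[0,0,0,0],[0,0,0,0]]]' 1
python3 -m handwheel '[[[0,0,0,0],[0,0,0,0],[0,0,0,0],[0,0,0,0],[0,0,0,0],[0,0,0,0],[0,0,0,0],[0,0,0,0]]]' 0.3
python3 -m handwheel '[[[0,0,0,0],[0,0,0,0],[-1,0,0,0],[-3,0,0,0],[-4,0,0,0],[-4,0,0,0],[-3,0,0,0],[-1,0,0,0]]]'
python3 -c "
from h import *
go(517,242.2,180,-26.3)"
```

```text
time: 28.72
tool_pos: [430.5, 34.3, 23.4]
tcp_rot: [1.855, 1.57, -0.18]
contact_force: [0.3, 0.0, 1.2]
grip_width: 91.8
time: 29.38
tool_pos: [430.2, 34.3, 22.9]
tcp_rot: [1.532, 1.571, -0.502]
contact_force: [0.6, 0.2, -0.8]
grip_width: 43.8
time: 30.05
tool_pos: [431.8, 34.3, 187.1]
tcp_rot: [1.929, 1.564, -0.104]
contact_force: [1.0, 1.0, -2.6]
grip_width: 44.1
t 30.05 tcp [431.8  34.3 187.1] jaw -26.52 down [ 0.007 -0.001 -1.   ] q [-0.098  0.212  1.827 -0.     1.096  0.365] w 44.1 F [ 1.    1.03 -2.56]
shift cm [  0.75  -1.66 -22.41]
turn -0.004 | after turn shift 0.75 -1.57 -22.41
```

```bash
python3 -m handwheel '[[[0,0,-2,0],[0,-0.4,-3,0],[0,-0.4,-3,0],[0,-0.4,-2.5,0],[0,-0.3,-1.5,0],[0,0,0,0],[0,0,0,0],[0,0,0,0]]]'
python3 - <<'E'
from h import *
p,d,m=snap('wrist','w9.png')
go(517,242.2,150,-26.3)
W=world(m,d)
o=bot.get_obs(); R=Ro.from_euler('xyz',o['tcp_rot']).as_matrix()
L=(W-o['tool_pos'])@R
for v in range(198,226,4): print(v,L[v,278].round(1))
for nm,a,b in (('wall',89,98),('lid',52,60)):
  k=(np.hypot(W[...,0]-516,W[...,1]-242)<70)&(W[...,2]>a)&(W[...,2]<b)
  n,lab,st,ce=cv2.connectedComponentsWithStats(k.astype(np.uint8))
  for i in range(1,n):
    if st[i,4]>100:
        q=W[lab==i];print(nm,st[i],q.mean(0).round(1),cv2.minAreaRect(q[:,:2].astype(np.float32)))
E
```

```text
time: 30.72
tool_pos: [469.6, 147.9, 182.3]
tcp_rot: [-0.696, 1.569, -2.729]
contact_force: [-0.8, -0.2, -2.8]
grip_width: 44.3
t 30.77 tcp [469.7 147.6 182.5] jaw -26.56 down [-0.001 -0.001 -1.   ] q [ 0.149  0.326  1.679 -0.     1.138  0.613] w 43.7 F [-0.16 -0.52 -2.63]
shift cm [  3.24   0.   -10.58]
turn -0.005 | after turn shift 3.24 0.05 -10.58
198 [ 16.7  -0.8 -30.9]
202 [  7.   -0.8 -30.8]
206 [ -1.   -0.8 -30.6]
210 [ -7.7  -0.8 -30.2]
214 [-18.2  -0.8 -31.1]
218 [-21.8  -0.8 -30.1]
222 [-23.7  -0.8 -28.7]
wall [241  29  79   8 593] [533.2 274.6  93.3] ((533.6422119140625, 274.75701904296875), (4.50847864151001, 59.22540283203125), 63.29232406616211)
wall [244 132  73   5 363] [500.4 207.8  93.9] ((500.5920104980469, 207.6966552734375), (3.298015594482422, 59.50115203857422), 63.565696716308594)
lid [246  46  68   3 167] [533.7 272.9  56.2] ((532.8988647460938, 273.1591491699219), (1.0137577056884766, 59.0433464050293), 63.884090423583984)
lid [ 254   53   49   72 3414] [516.7 243.6  55.8] ((516.379638671875, 243.10153198242188), (61.056766510009766, 44.03318405151367), 63.56167984008789)
```

View pics/w9.png

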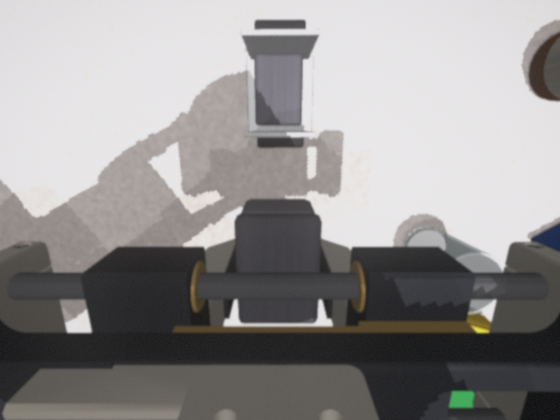

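```bash
python3 -m handwheel '[[[0,0.05,-1.5,-0.005],[0,0,-2.5,0],[0,0,-2.8,0],[0,0,-2.2,0],[0.5,0,-1.2,0],[1,0,-0.4,0],[1.5,0,0,0],[1.5,0,0,0]]]'
python3 -m handwheel '[[[1,0,0,0],[0.5,0,0,0],[0,0,0,0],[0,0,0,0]]]'
python3 -c "
from h import *
go(517.1,242.4,79.3,-26.3)"
```

```text
time: 31.43
tool_pos: [517.0, 242.1, 136.5]
tcp_rot: [-0.367, 1.569, -2.396]
contact_force: [0.2, -0.1, -2.7]
grip_width: 43.6
time: 31.77
tool_pos: [517.7, 242.7, 123.0]
tcp_rot: [0.266, 1.571, -1.763]
contact_force: [-0.1, 0.1, -3.5]
grip_width: 43.9
t 31.77 tcp [517.7 242.7 123. ] jaw -26.28 down [-0. -0. -1.] q [ 0.305  0.525  1.536 -0.     1.08   0.763] w 43.9 F [-0.12  0.05 -3.48]
shift cm [ 4.37 -0.04  0.06]
turn 0.0 | after turn shift 4.37 -0.04 0.06
```

```bash
python3 -m handwheel '[[[0.7,-0.04,0.05,0],[1,0,0,0],[0.9,0,0,0],[0.6,0,0,0],[0.4,0,0,0],[0.2,0,0,0],[0,0,0,0],[0,0,0,0]]]'
python3 -c "
from h import *
go(517.1,242.4,79.3,-26.3)"
```

```text
time: 32.43
tool_pos: [517.2, 243.1, 85.0]
tcp_rot: [1.914, 1.571, -0.115]
contact_force: [1.5, 0.0, -3.5]
grip_width: 43.6
t 32.43 tcp [517.2 243.1  85. ] jaw -26.24 down [ 0. -0. -1.] q [ 0.305  0.57   1.577 -0.     0.994  0.763] w 43.6 F [ 1.5   0.04 -3.48]
shift cm [0.57 0.02 0.07]
turn 0.001 | after turn shift 0.57 0.02 0.07
```

```bash
python3 -m handwheel '[[[0.15,0.02,0.05,0],[0.15,0,0,0],[0.1,0,0,0],[0.08,0,0,0],[0.05,0,0,0],[0,0,0,0],[0,0,0,0]]]'
python3 -c "
from h import *
go(517.1,242.4,79.3,-26.3)"
```

```text
time: 33.02
tool_pos: [517.0, 242.5, 79.6]
tcp_rot: [0.774, 1.571, -1.255]
contact_force: [0.3, -0.4, -2.7]
grip_width: 43.9
t 33.02 tcp [517.  242.5  79.6] jaw -26.24 down [ 0. -0. -1.] q [ 0.304  0.577  1.583 -0.     0.982  0.762] w 43.9 F [ 0.27 -0.36 -2.71]
shift cm [0.03 0.01 0.  ]
turn 0.001 | after turn shift 0.03 0.01 0.0
```

```bash
python3 -m handwheel '[[[0.04,0,0,0],[0.03,0,0,0],[0,0,0,0],[0,0,0,0]]]'
```

```text
time: 33.35
tool_pos: [517.1, 242.4, 79.0]
tcp_rot: [1.805, 1.571, -0.224]
contact_force: [0.3, 0.8, -1.4]
grip_width: 43.6
```

Seating (load dropping at the expected height). Release and back off.

```bash
python3 -m handwheel '[[[0.03,0,0,0],[0,0,0,0]]]'
python3 -m handwheel '[[[0,0,0,0],[0,0,0,0],[0,0,0,0],[0,0,0,0],[-0.5,0,0,0],[-2,0,0,0],[-3,0,0,0],[-3,0,0,0]]]' 1
python3 -m handwheel '[[[-2,0,1,0],[0,0,3,0],[0,0,3,0],[0,0,3,0],[0,0,2,0],[0,0,0,0],[0,0,0,0]]]' 1
python3 - <<'E'
from h import *
p,d,m=snap('wrist','w10.png'); snap('scene','s10.png'); snap('top','t10.png')
W=world(m,d)
print(bot.get_obs()['time'])
k=(np.hypot(W[...,0]-516,W[...,1]-242)<70)&(W[...,2]>89)&(W[...,2]<106)
k2=k&(W[...,2]>98.5); k3=k&(W[...,2]<96.5)
for kk in (k2,k3):
  n,lab,st,ce=cv2.connectedComponentsWithStats(kk.astype(np.uint8))
  for i in range(1,n):
    if st[i,4]>100:
        q=W[lab==i];print(st[i],q.mean(0).round(1),cv2.minAreaRect(q[:,:2].astype(np.float32)))
z=np.load('last_top.npz'); W=world(z,z['d'])
for (x,y,w,h) in [(243,202,25,28),(188,123,36,38),(271,145,57,32)]:
    q=W[y:y+h,x:x+w].reshape(-1,3); q=q[(q[:,2]>30)&(q[:,2]<200)]; print(q.min(0).round(),q.max(0).round())
E
```

```text
time: 33.52
tool_pos: [517.1, 242.5, 78.9]
tcp_rot: [2.101, 1.57, 0.072]
contact_force: [-1.2, -0.1, 2.0]
grip_width: 43.9
time: 34.18
tool_pos: [516.5, 242.3, 164.2]
tcp_rot: [-0.758, 1.569, -2.786]
contact_force: [0.9, -0.3, 0.4]
grip_width: 90.4
time: 34.77
tool_pos: [464.1, 134.3, 184.3]
tcp_rot: [2.25, 1.569, 0.22]
contact_force: [0.3, 0.9, -0.2]
grip_width: 91.5
34.9167
[ 247   17   60   89 5085] [516.5 243.5 101.8] ((516.162109375, 242.77169799804688), (61.07258224487305, 44.03456115722656), 63.78110122680664)
[239   8  80   9 666] [533.6 274.4  93.3] ((533.61083984375, 274.88427734375), (4.915894985198975, 59.40028381347656), 63.72412872314453)
[242 114  74   5 363] [500.3 207.7  93.9] ((500.4486999511719, 207.63319396972656), (3.2026102542877197, 59.98835372924805), 63.70722579956055)
[568. -31.  30.] [633.  31.  98.]
[762. 100.  30.] [833. 169. 165.]
[ 723. -192.   30.] [793. -41.  84.]
```

View pics/w10.png

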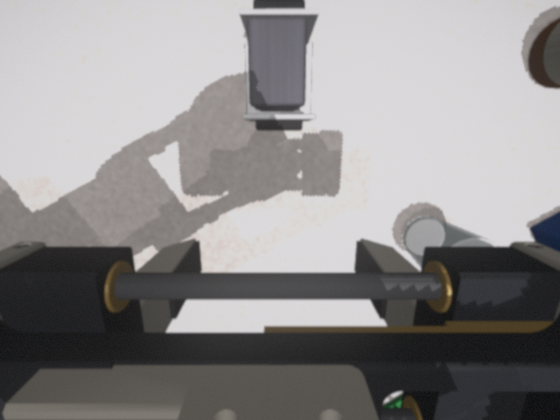

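View pics/s10.png

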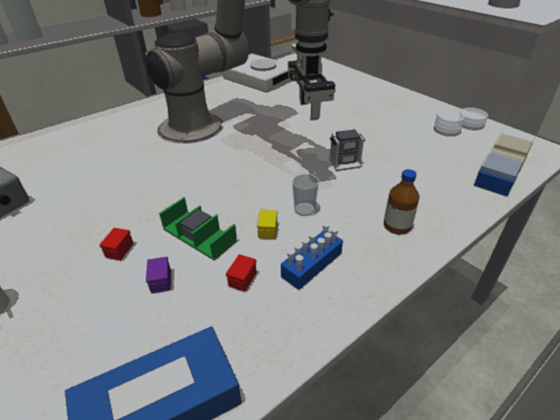

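```bash
python3 -c "
from plant import bot
print(bot.close_job())"
```

```text
the job is handed in; nothing more can be done
None
```

The job is done and handed in at about 35 s of the 72 s allowed: the two heavier canisters are stacked in the carrier, heaviest at the bottom.

- **Weighing:** I lifted each canister in turn. The far slot's canister pulled about 4.9 N, the near slot's about 3.2 N and the middle one's about 2.1 N. Single readings scattered by about 1 N, but the averages are clearly apart. The lightest went back upright in its middle slot.
- **Packing:** I set each of the two heavier ones on the bench, re-gripped it over its 44 mm width and lowered it into the carrier. The 4.9 N one went in first, and the 3.2 N one on top.
- **Column check:** The top lid measured 101.8 mm, against 102 expected. Its centre was (516.2, 242.8), within 0.5 mm of the lower canister's and about 1–2 mm from the carrier's. It was turned less than 0.2° from the carrier.
- **Bystanders:** The beaker read the same before and after. For the bottle and tube rack the earlier readings were contaminated by bad depth points. The limits that could be compared agreed within about 1 mm, and the pictures show both standing where they were.
- **Forces:** The highest wrist force I read was about 10 N, when putting the middle canister back. One or two releases left a gap of under 1 mm to the surface, and every canister was still upright afterwards. No check failed.

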